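# Run the loaf carriage up to the slicing mark

### The arm

A 6-joint arm with a two-finger parallel gripper is mounted at the origin on the work surface. World frame = base frame: x ahead of the robot, y to its left, z up, the work surface at z = 0. Lengths are in mm, angles in degrees, forces in N, time in s.
With the tool pointing down it reaches from about 275 to 725 mm from the base axis. Payload 5.6 kg.
Tool frame: the origin (TCP) lies midway between the tips of the shut fingers; the grasp point (between the pads) lies 19 mm behind it; z points along the fingers, y is the line along which they close (so a half turn about z gives the same grasp; the last joint's range is limited). The gripper opens to 85 mm and grips with 20 to 120 N. Pads are 22 mm wide; open, the fingers measure 114 mm over their backs; the gripper's body (76 mm by 85 mm) begins 54 mm behind the grasp point. The pads swing forward as they close: fully open they stand 13 mm farther back than shut.
Start: joints at [85.978, 14.616, 6.199, 0, -81.583, -16.306], TCP at [191.044, 515.747, 231.283] pointing down, gripper open.
Joint ranges: [-168.99, 168.99], [-69.2, 112.95], [-62.41, 85.93], [-164.36, 98.24], [-168.68, -3.75], [-174.98, 174.98]. Speed limits (degrees/s): [147.25, 147.25, 180, 180, 180, 180].

### API

Orientations are given as [roll, pitch, yaw] about the fixed x, y, z axes, in that order (R = Rz(yaw) Ry(pitch) Rx(roll)).
In Python, from bench import get_obs, camera, robot, nets gives the robot as it stands. The module is installed in compiled form; this text tells all that it offers.
- The arm moves only by the shell command python3 -m pendant 'ROWS'. ROWS is JSON, a list that holds one entry, the list of rows, each a list of 5 numbers: the finger opening in mm, from 0 to 85.4, then the shift along the tool's x, y, z in mm, then the turn about the tool's z in degrees. A call has 1 to 12 rows; each row is the pose to reach, as a shift and turn from the pose commanded when the call began, along the tool's axes at that moment; what a row does not reach only later rows make up. A row lasts 1/8 s, in which the tool goes at most 62.5 mm and 10.7 degrees, less where a joint would pass 70% of its speed; a pose out of reach is approached as far as the arm can. A call with a gripper value outside its range is refused whole. The fingers move at their own pace and stop on an object; the grip force is fixed at half the most. Time passes only in rows, so rows that repeat a pose let the fingers close. It gives the time, the measured TCP pose, the force, the opening and the grip force at its end, in the units of the state.
- get_obs(): the state, without advancing time (a new reading comes with each control period).
- camera(name): name is "side" or "top"; returns a dict with "color" (400x640x3 uint8, blue, green, red), "fx", "fy", "cx", "cy" (pixels), "eye" and "orientation" of the camera in the world. Camera axes: x right, y down, z forward; pixel columns grow to the right and rows downward; lengths in mm; the calibration is good to about 2 mm. A picture is of the moment at which its call begins. There is no depth.
- robot.close_job(): hands the job in; it is judged then, once.
Trained networks look in the newest picture that a camera, given by its name, has taken for a name from the list of things; names that differ only in an ending like _2 or _b are one class to them, and where a whole thing is asked for, a point or a joint stands for the part that bears it (a point fixed in the world has none). Each returns a list of dicts, best first, with "p" (0 to 1); they miss things now and then, are a little off and sometimes report something else, mostly with a low value. They report only what shows in the picture. A call takes as long as a camera call.
- nets.find_in(camera, target): "rect" ([left, top, right, bottom] in pixels, round what is visible of it).
- nets.pinpoint(camera, target): "xy" ([column, row] in pixels: a listed point, or the origin of a listed thing).
The state is a dict: "time_s": time; "qpos": joint angles; "joint_velocities": joint speeds; "joint_efforts": joint torques, N m; "position": TCP position; "tool_rot": TCP orientation; "ft_force": force on the tool from outside, world axes, zero at the start; "ft_torque": the same for the moment, N m; "finger_gap": finger opening in mm; "grip_force": force on a finger pad.
Only numpy, scipy, OpenCV 4.12 (cv2) and the standard library are available. Lean on these libraries where they do the work, as an engineer would, in place of code of your own. Each camera call takes 0.05 s, during which the arm holds its last target. There are 200 camera calls.

### The job

Push the free-running carriage with the two tinned loaves along its track towards the yellow end stop, and brake it so that its white pointer comes to rest within the width of the red mark and stands still there for three seconds, and leave it standing by itself with the gripper lifted clear. Push and brake gently, with the fingers between the two orange sprung buffers and only against these: do not lean on the bread, the tins or the carriage bed. The carriage must never hit the yellow stop, and the honey, the mill and the mug stay where they are.

Things in the scene. Friction and masses are not known exactly. Their poses are not given: they have to be found in the camera images.
- track: Fixed grey board 320 x 800 x 20 mm with two steel rails; origin at the middle of its underside, on the table. The carriage runs along its y axis; +y points to the yellow end stop (the other stop, grey, is harmless). Its x axis points across, away from the robot. Level.
- carriage (a joint): Carriage travel along the track's +y, m: 0 at the grey stop, 0.32 striking the yellow stop. Carriage origin: on the track's centre line (x = 0) at track y = joint - 0.16. It rolls almost freely (friction about 0.004 N plus 0.08 N s/m), so it hardly slows by itself. Moving mass nominally 3.4 kg with bread, tins and buffers, really 0.7 to 1.35 of that.
- pointer (a point): Outer tip of the white pointer on the far (+x) side of the carriage: 125 mm across from the carriage origin, level with it along the travel, 50 mm above the table. It is 8 mm wide along the travel.
- mark: Fixed red block beside the track on the far side, 28 mm across, 30 mm along the travel, 30 mm high, standing on the board; origin at the centre of its underside (20 mm above the table), axes as the track's. At the mark, the pointer tip is level with this origin along the travel (+-15 mm, the block's width).
- bed: Aluminium carriage bed, 200 mm across x 390 mm along the travel; its origin is the carriage origin at table level (z = 0); its top lies 50 mm above the table. It forms the floor of the pocket between the buffers. Do not bear on it.
- loaf_front: Dark steel bread tin with a brown loaf, fixed on the carriage on the yellow-stop side: 196 mm across x 100 mm along the travel, from 95 to 195 mm ahead (+y) of the carriage origin, tin top 110 mm and bread crown 126 mm above the table. Its origin is the carriage origin. Do not bear on it.
- loaf_rear: The same tin and loaf on the grey-stop side, 95 to 195 mm behind the carriage origin. Its origin is the carriage origin. Do not bear on it.
- pad_front: Sprung buffer on the front tin: orange plate 120 mm across, 55 to 113 mm above the table, black rubber behind; yields 25 mm towards +y (spring 60 N/m, no preload, damping 1.5 N s/m, 0.1 kg), then bottoms. Fingers in the pocket pushing it towards +y drive the carriage on. Its origin is the carriage origin when not pressed.
- face_front (a point): Centre of the face of the front buffer, 84 mm above the table; not pressed it is 70 mm ahead (+y) of the carriage origin.
- pad_rear: The same buffer on the rear tin, yielding 25 mm towards -y: fingers pressing it towards -y brake the carriage. A finger held still makes the carriage bounce back off it; give way to brake. Its origin is the carriage origin when not pressed.
- face_rear (a point): Centre of the face of the rear buffer, 84 mm above the table; not pressed it is 70 mm behind (-y) the carriage origin. The pocket between the two faces is thus 140 mm long and open above.
- honey: Amber honey bottle, 56 mm across, 150 mm high, beyond the track; origin under its base. Leave it alone.
- mill: Brown wooden pepper mill, 54 mm across, 160 mm high, beyond the track; origin under its base. Leave it alone.
- mug: Steel mug, 80 mm across, 85 mm high, beyond the track; origin under its base. Leave it alone.

How it is judged (in metres and radians):
On the way:
1. the carriage rests with its pointer at the mark (within 15 mm, slower than 8 mm/s) for 2.5 s (y of pointer in the frame of mark between -0.015 and 0.015 m and velocity of joint carriage between -0.008 and 0.008 m/s), for 2.5 s.
At the end, for the whole second after the job is handed in: The pointer stands within 15 mm of the middle of the red mark along the travel, and the carriage moves slower than 8 mm/s, by itself (all of step 1); the robot touches nothing.
It fails at once if the carriage strikes the yellow end stop (joint above 0.317) (value of joint carriage above 0.317 m).
It fails at once if the robot bears with more than 3 N on the carriage bed, a tin or the bread (contact force between any of bed, loaf_front, loaf_rear and anything else above 3 N).
It fails at once if a buffer is slammed (over 20 N) (contact force between any of pad_front, pad_rear and anything else above 20 N).
It fails at once if the honey, mill or mug is moved over 30 mm (distance of any of honey, mill, mug from where it was at the start of the episode above 0.03 m).
It also fails if it takes over 45 s, if anything falls off the work surface, if the arm or the gripper's body presses on something with over 40 N, if the wrist force passes 120 N, or if a joint passes its speed limit or range.

## Working session

There is one attempt and no reset: what is moved stays moved. The work goes in short steps, Python scripts to look and compute and a shell command to move; the robot and the scene stay as the last step left them, time stands still between calls to the robot, and variables do not carry over. Pictures are saved under pics/ and viewed, at most 10 in all, crops included, and the job is handed in when it is done.

```bash
mkdir -p pics
cat > h.py <<'E'
import numpy as np,cv2
from bench import get_obs,camera,robot,nets
from scipy.spatial.transform import Rotation as R
def ray(c,uv):
    o=c["orientation"]; o=np.array(o,float)
    M=o if o.shape==(3,3) else R.from_euler('xyz',o,degrees=True).as_matrix()
    return np.array(c["eye"],float),M@np.array([(uv[0]-c["cx"])/c["fx"],(uv[1]-c["cy"])/c["fy"],1])
def at(c,uv,z):
    e,d=ray(c,uv); return e+d*(z-e[2])/d[2]
E
python3 - <<'E'
from h import *
o=get_obs();print({k:o[k] for k in("time_s","position","tool_rot","finger_gap","ft_force")})
for n in("top","side"):
    c=camera(n);cv2.imwrite(f"pics/{n}0.png",c["color"]);print(n,c["eye"],c["orientation"],c["fx"])
    for t,z in(("pointer",50),("mark",20),("track",0),("face_front",84),("face_rear",84),("carriage",0),("honey",0),("mill",0),("mug",0)):
        for r in nets.pinpoint(n,t)[:2]: print(t,np.round(r["xy"]),round(r["p"],2),np.round(at(c,r["xy"],z),1))
E
```

```text
{'time_s': 0.0, 'position': array([190.85183096, 515.29341262, 230.42777178]), 'tool_rot': array([ 1.79892942e+02, -3.72837273e-03, -2.03315476e+01]), 'finger_gap': 85.10897758662378, 'ft_force': array([ 0.83604421,  1.25159245, -0.28349393])}
top [497.93216936 -42.64490645 903.92179484] [-171.47703882   -0.25951162  -88.60776812] 473.9133763740515
pointer [345. 226.] 0.81 [568.8 -99.   50. ]
mark [271. 206.] 0.67 [606.3  37.6  20. ]
track [278. 283.] 0.61 [463.3  20.2   0. ]
face_front [295. 286.] 0.65 [461.  -13.5  84. ]
face_rear [375. 301.] 0.57 [ 440.5 -149.3   84. ]Traceback (most recent call last):
  File "<stdin>", line 6, in <module>
ValueError: it knows: bed, face_front, face_rear, honey, loaf_front, loaf_rear, mark, mill, mug, pad_front, pad_rear, pointer, track
```

Run:
```python
from h import *
for n in("top","side"):
    c=camera(n);cv2.imwrite(f"pics/{n}1.png",c["color"]);print(n,c["eye"],c["orientation"],c["fx"])
    for t,z in(("pointer",50),("mark",20),("track",0),("face_front",84),("face_rear",84),("bed",0),("honey",0),("mill",0),("mug",0)):
        for r in nets.pinpoint(n,t)[:2]: print(t,np.round(r["xy"]),round(r["p"],2),np.round(at(c,r["xy"],z),1))
```

```text
top [497.93216936 -42.64490645 903.92179484] [-171.47703882   -0.25951162  -88.60776812] 473.9133763740515
pointer [344. 224.] 0.82 [573.  -97.7  50. ]
mark [268. 204.] 0.52 [608.   43.9  20. ]
track [281. 284.] 0.65 [461.2  15.1   0. ]
track [295. 288.] 0.53 [454.8 -10.2   0. ]
face_front [295. 287.] 0.92 [459.5 -13.6  84. ]
face_rear [376. 301.] 0.95 [ 440.7 -150.8   84. ]
bed [334. 289.] 0.78 [454.9 -84.    0. ]
bed [293. 290.] 0.6 [451.3  -8.1   0. ]
honey [416. 197.] 0.65 [ 632.3 -238.1    0. ]
honey [184. 165.] 0.56 [684.5 212.5   0. ]
mill [183. 164.] 0.86 [686.5 213.2   0. ]
mug [342. 174.] 0.7 [673.3 -96.    0. ]
mug [270. 205.] 0.31 [610.4  41.2   0. ]
side [288.14944761 378.67829812 691.24300922] [-1.39733320e+02  6.27398493e-02 -1.43132882e+02] 416.4042169131616
pointer [345. 200.] 0.8 [572.8 -93.4  50. ]
mark [288. 246.] 0.72 [608.5  46.4  20. ]
track [359. 282.] 0.55 [460.7  19.6  -0. ]
face_front [373. 246.] 0.59 [458.4 -10.6  84. ]
face_front [392. 249.] 0.5 [430.  -25.8  84. ]
face_rear [421. 200.] 0.82 [ 442.1 -156.5   84. ]
face_rear [360. 163.] 0.44 [ 592.1 -171.9   84. ]
bed [391. 248.] 0.92 [452.5 -82.3  -0. ]
honey [362. 165.] 0.98 [ 625.4 -243.6    0. ]
mill [196. 291.] 0.94 [690.9 216.2   0. ]
mill [376. 247.] 0.25 [476.4 -65.9   0. ]
mug [309. 193.] 0.73 [671.1 -99.5   0. ]
```

View pics/top0.png

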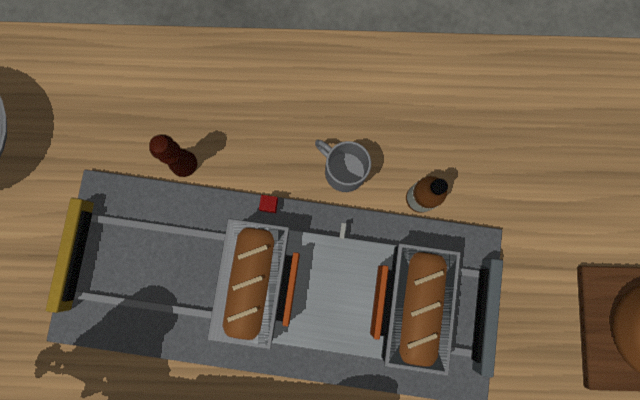

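View pics/side1.png

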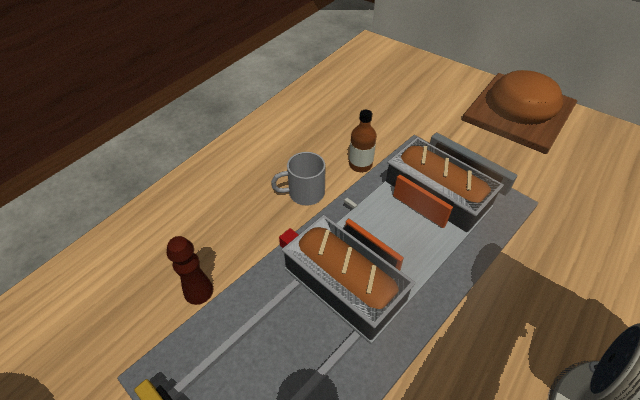

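Top view: the yellow stop is at left (~70,255) and the grey one at right. The mark is at (269,203) and the pointer tip at (344,224). The orange faces are at about (293,287) and (378,300), with the pocket open between them. The side view agrees. I'll refine the track yaw and the mark from the saved pictures, which costs no robot time.

```bash
cat >> h.py <<'E'
CT=dict(eye=[497.93216936,-42.64490645,903.92179484],orientation=[-171.47703882,-0.25951162,-88.60776812],fx=473.9133763740515,fy=473.9133763740515,cx=320,cy=200)
E
python3 - <<'E'
from h import *
t0=get_obs()["time_s"];print("t",t0)
im=cv2.imread("pics/top1.png");h=cv2.cvtColor(im,cv2.COLOR_BGR2HSV)
c=CT
red=((h[...,0]<4)|(h[...,0]>176))&(h[...,1]>180)&(h[...,2]>90); red[:,:240]=0;red[:,300:]=0;red[240:]=0
ys,xs=np.nonzero(red);print("red",xs.min(),xs.max(),ys.min(),ys.max(),xs.mean(),ys.mean(),at(c,(xs.mean(),ys.mean()),45))
rr=np.median(h[ys,xs],0);print(rr)
for nm,a,b in(("front",280,305),("rear",365,392)):
    m=(h[...,0]>4)&(h[...,0]<14)&(h[...,1]>200)&(h[...,2]>110);m[:,:a]=0;m[:,b:]=0;m[:245]=0;m[345:]=0
    k,l,s,ce=cv2.connectedComponentsWithStats(m.astype(np.uint8));i=1+np.argmax(s[1:,4]);print(nm,s[i],ce[i])
    yy,xx=np.nonzero(l==i);p=np.array([at(c,q,113)[:2] for q in zip(xx,yy)]);ev,V=np.linalg.eigh(np.cov(p.T));v=V[:,1]*np.sign(V[0,1]);print(p.mean(0),np.degrees(np.arctan2(v[1],v[0])))
# board far edge: first grey row per column
pts=[]
for u in list(range(100,160))+list(range(205,250))+list(range(440,500)):
    col=h[140:250,u,1].astype(float); col=cv2.GaussianBlur(col.reshape(-1,1),(1,5),0)[:,0]
    r=140+np.argmin(np.diff(col))+.5; pts.append(at(c,(u,r),20)[:2])
vx,vy,x0,y0=cv2.fitLine(np.array(pts,np.float32),cv2.DIST_HUBER,0,1,.01).ravel();print("edge dir x/y deg",np.degrees(np.arctan(vx/vy)),"x at y=0",x0-y0*vx/vy)
w=(h[...,1]<40)&(h[...,2]>150);w[:210]=0;w[245:]=0;w[:,:330]=0;w[:,360:]=0
ys,xs=np.nonzero(w);print("ptr",list(zip(xs,ys))[:8],xs.mean(),ys.mean(),len(xs))
cv2.imwrite("pics/crop.png",cv2.resize(im[180:330,230:430],None,fx=4,fy=4,interpolation=cv2.INTER_CUBIC))
E
```

```text
t 1.3
red 259 276 195 211 267.64935064935065 203.1818181818182 [618.43043867  52.21750433  45.        ]
[  1. 201. 119.]
front [292 293   1   2   2] [292.  293.5]
[460.48625867  -1.24144697] 1.8937945170487906
rear [382 271   1   2   2] [382.  271.5]
[ 499.72478546 -148.59204846] 0.28079462962458046
edge dir x/y deg 6.8062053 x at y=0 630.5731
ptr [(np.int64(342), np.int64(224)), (np.int64(343), np.int64(224)), (np.int64(344), np.int64(225)), (np.int64(341), np.int64(234)), (np.int64(342), np.int64(236)), (np.int64(343), np.int64(236)), (np.int64(341), np.int64(237))] 342.2857142857143 230.85714285714286 7
```

View pics/crop.png

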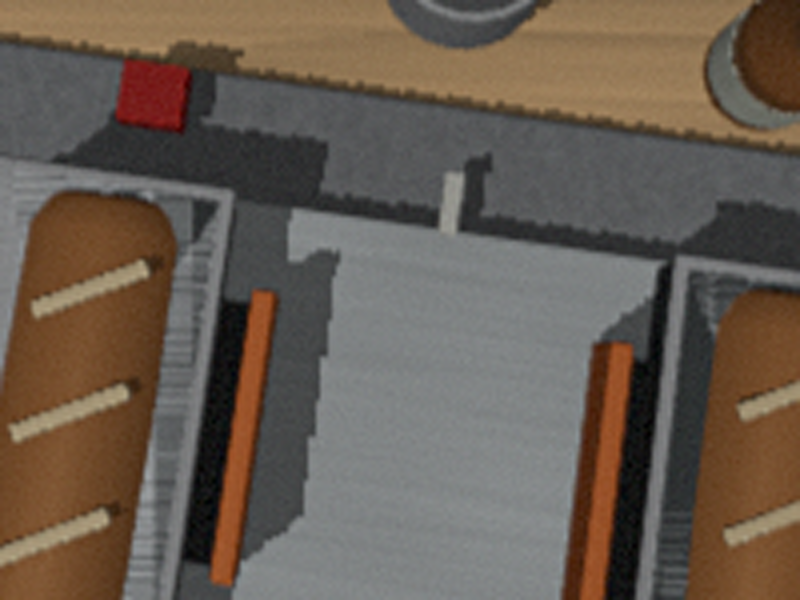

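Crop: the red top face is centred at about (267.7,203.2) and the pointer tip at (343.5,223); both are at z=50. The faces are clear of each other and the pocket is empty. Next I'll work out the approach move in tool axes.

```bash
cat >> h.py <<'E'
A=np.radians(6.8); TX=np.array([np.cos(A),-np.sin(A)]); TY=np.array([np.sin(A),np.cos(A)])
REF=cv2.imread("pics/top1.png"); BX=(228,225,285,345); BX2=(398,245,455,365)
def match(im,b):
    t=REF[b[1]:b[3],b[0]:b[2]]; r=cv2.matchTemplate(im,t,cv2.TM_CCOEFF_NORMED); v=cv2.minMaxLoc(r)
    x,y=v[3]
    f=lambda a,b_,c:(a-c)/(2*(a-2*b_+c))
    sx=f(r[y,x-1],r[y,x],r[y,x+1]) if 0<x<r.shape[1]-1 else 0; sy=f(r[y-1,x],r[y,x],r[y+1,x]) if 0<y<r.shape[0]-1 else 0
    w=np.array([(b[2]-b[0])/2,(b[3]-b[1])/2])
    d=at(CT,np.array([x+sx,y+sy])+w,118)[:2]-at(CT,np.array([b[0],b[1]])+w,118)[:2]
    return d@TY,d@TX,v[1]
def track(im): return [tuple(np.round(match(im,b),2)) for b in(BX,BX2)]
def look(n=2):
    "carriage shift (mm) from the start along the track, from both loaves"
    for _ in range(n):
        t=get_obs()["time_s"];c=camera("top");m=track(c["color"])
        print(round(t,3),[(float(a),float(b),float(q)) for a,b,q in m])
    o=get_obs();p=o["position"][:2];print("tcp s,x rel pocket0",np.round([(p-C0)@TY,(p-C0)@TX],1),"z",round(o["position"][2],1),"F along",round(float(o["ft_force"][:2]@TY),2),np.round(o["ft_force"],1),"gap",round(o["finger_gap"],1))
    return c
PT=at(CT,(343.5,223),50)[:2]; MK=at(CT,(267.7,203.2),50)[:2]; C0=PT-125*TX
E
python3 - <<'E'
from h import *
c=camera("top");print(c["cx"],c["cy"],c["fy"],track(c["color"]))
print("ptr",PT,"mark",MK,"dist",(MK-PT)@TY,"C0",C0)
o=get_obs();p=o["position"];th=np.radians(o["tool_rot"][2])
M=R.from_euler('xyz',o["tool_rot"],degrees=True).as_matrix()
for d in([*C0,190],[*C0,68]): print(M.T@(np.array(d)-p), "turn",-(-6.8-o["tool_rot"][2]))
E
```

```text
314.64356167418106 193.83242466235833 473.9133763740515 [(np.float64(-0.0), np.float64(-0.01), np.float64(0.99)), (np.float64(0.0), np.float64(-0.0), np.float64(0.99))]
ptr [584.95603959 -86.92897887] mark [617.69789602  51.57185932] dist 141.40332089603206 C0 [460.83535107 -72.12848283]
[457.22012994 457.53175399  41.26881214] turn -13.528953867656949
[457.22256498 457.53369097 163.2688121 ] turn -13.528953867656949
```

The principal point isn't at the image centre, so I'll fix that first.

```bash
sed -i 's/cx=320,cy=200/cx=314.64356,cy=193.83242/' h.py
python3 - <<'E'
from h import *
im=REF;h=cv2.cvtColor(im,cv2.COLOR_BGR2HSV);pts=[]
for u in list(range(100,160))+list(range(205,250))+list(range(440,500)):
    col=cv2.GaussianBlur(h[140:250,u,1].astype(float).reshape(-1,1),(1,5),0)[:,0]
    pts.append(at(CT,(u,140+np.argmin(np.diff(col))+.5),20)[:2])
vx,vy,x0,y0=cv2.fitLine(np.array(pts,np.float32),cv2.DIST_HUBER,0,1,.01).ravel();print(np.degrees(np.arctan(vx/vy)))
print("ptr",PT,"mark",MK,"dist",(MK-PT)@TY,"C0",C0)
for q in((268+230*0,0),):pass
for u,v in((262/4+230,292/4+180),(222/4+230,583/4+180),(612/4+230,343/4+180)): print((at(CT,(u,v),113)[:2]-C0)@np.c_[TY,TX])
o=get_obs();p=o["position"];print(o["time_s"])
M=R.from_euler('xyz',o["tool_rot"],degrees=True).as_matrix()
for d in([*C0,190],[*C0,68]): print(M.T@(np.array(d)-p), "turn",-(-6.8-o["tool_rot"][2]))
E
```

```text
6.795318
ptr [574.01607442 -96.79065752] mark [606.63570367  41.39378997] dist 141.07468366447694 C0 [449.89538591 -81.99016148]
[75.36081483 58.25016507]
[ 74.0304355 -59.7159087]
[-70.71174666  58.18434888]
1.35
[450.38761842 470.57983163  41.26874135] turn -13.528953867656949
[450.39005346 470.58176861 163.26874131] turn -13.528953867656949
```

```bash
python3 -m pendant '[[[50,41,43,4,-2],[50,82,86,8,-4],[50,123,128,12,-6],[50,164,171,16,-8],[50,205,214,20,-10],[50,246,257,24,-12],[50,287,300,28,-13.5],[50,328,342,32,-13.5],[50,369,385,36,-13.5],[50,410,428,40,-13.5],[50,450,470,41,-13.5],[50,450,470,41,-13.5]]]'
python3 - <<'E'
from h import *
c=look(1);cv2.imwrite("pics/above.png",c["color"])
o=get_obs();print(o["tool_rot"],o["position"])
M=R.from_euler('xyz',o["tool_rot"],degrees=True).as_matrix();print(M.T@(np.array([*C0,68])-o["position"]))
E
```

```text
time_s: 2.85
position: [450.2, -84.7, 189.7]
tool_rot: [179.9, 0.1, -7.2]
ft_force: [-0.5, 0.4, 0.0]
finger_gap: 50.2
grip_force: 0.0
2.85 [(-0.03, 0.25, 0.56), (-0.23, 51.79, 0.28)]
tcp s,x rel pocket0 [-1.  0.] z 189.8 F along -0.33 [-1.1 -0.2 -0.3] gap 50.1
[ 1.79987758e+02  5.78358043e-02 -7.06931592e+00] [449.78742921 -82.97829047 189.80576816]
[ 1.08480749e-01 -1.01992967e+00  1.21805506e+02]
```

View pics/above.png

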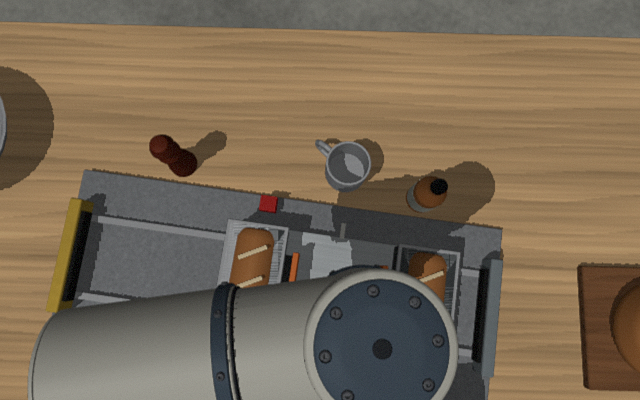

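The arm hides the near half of the loaves, but the far ends, the mark and the pointer stay visible. I'll track on the far ends instead and go down into the pocket.

```bash
sed -i 's/BX=(228,225,285,345); BX2=(398,245,455,365)/BX=(226,219,290,268); BX2=(394,243,462,285)/' h.py; python3 -m pendant '[[[50,0,-1,40,-0.3],[50,0,-1,80,-0.3],[50,0,-1,108,-0.3],[50,0,-1,121,-0.3],[50,0,-1,121,-0.3]]]'
python3 - <<'E'
from h import *
print(track(cv2.imread("pics/above.png")))
c=look(2)
s=camera("side");v=np.hstack([c["color"][150:400,:400],s["color"][130:380,250:550]]);cv2.imwrite("pics/in.png",v);cv2.imwrite("pics/side_in.png",s["color"])
E
```

```text
time_s: 3.52
position: [449.7, -79.7, 69.3]
tool_rot: [180.0, 0.0, -6.5]
ft_force: [-0.5, -0.3, 0.8]
finger_gap: 50.0
grip_force: 0.0
[(np.float64(-0.01), np.float64(0.0), np.float64(1.0)), (np.float64(-0.13), np.float64(0.16), np.float64(0.64))]
3.525 [(0.08, -0.02, 0.9), (-0.08, 0.04, 0.81)]
3.575 [(0.08, -0.01, 0.9), (-0.09, 0.05, 0.81)]
tcp s,x rel pocket0 [2.1 0.7] z 70.5 F along 0.17 [ 0.2  0.1 -0.4] gap 50.2
```

View pics/in.png

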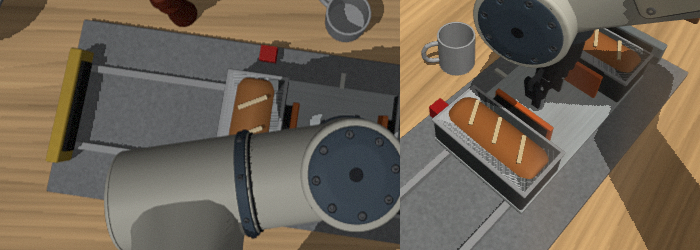

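```bash
python3 -m pendant '[[[50,0,-10,0,0],[50,0,-18,0,0],[50,0,-20.5,0,0],[50,0,-23,0,0],[50,0,-25.5,0,0],[50,0,-28,0,0],[50,0,-30.5,0,0],[50,0,-33,0,0],[50,0,-35.5,0,0],[50,0,-38,0,0]]]'
python3 - <<'E'
from h import *
look(3)
E
```

```text
time_s: 4.92
position: [454.2, -42.4, 69.3]
tool_rot: [-180.0, -0.0, -6.5]
ft_force: [-0.0, 0.3, 0.1]
finger_gap: 50.0
grip_force: 0.0
4.925 [(-273.54, -1.11, 0.64), (301.36, 0.7, 0.62)]
4.975 [(15.46, 0.14, 0.75), (15.64, -0.51, 0.5)]
5.025 [(17.3, 0.17, 0.83), (17.04, 0.49, 0.79)]
tcp s,x rel pocket0 [39.8 -0.4] z 69.3 F along 1.03 [-0.1  1.  -0.6] gap 49.9
```

```bash
python3 -m pendant '[[[50,0,-1,0,0],[50,0,-2,0,0],[50,0,-3,0,0],[50,0,-4,0,0],[50,0,-5,0,0],[50,0,-6,0,0],[50,0,-7,0,0],[50,0,-8,0,0],[50,0,-9,0,0],[50,0,-10,0,0]]]'
python3 - <<'E'
from h import *
c=look(2);cv2.imwrite("pics/mid.png",c["color"])
E
```

```text
time_s: 6.32
position: [455.3, -32.6, 69.3]
tool_rot: [-180.0, -0.0, -6.5]
ft_force: [-0.6, 0.1, -0.4]
finger_gap: 50.1
grip_force: 0.0
6.325 [(61.92, -0.07, 0.9), (61.11, 0.51, 0.71)]
6.375 [(63.07, 0.81, 0.59), (350.61, 0.79, 0.69)]
tcp s,x rel pocket0 [49.7 -0.4] z 69.3 F along -0.75 [ 0.5 -0.8  0.2] gap 49.8
```

```bash
python3 -m pendant '[[[50,0,-3.3,0,0],[50,0,-6.6,0,0],[50,0,-9.9,0,0],[50,0,-13.2,0,0],[50,0,-16.5,0,0],[50,0,-19.8,0,0],[50,0,-23.1,0,0],[50,0,-26.4,0,0],[50,0,-29.7,0,0],[50,0,-33,0,0]]]'
python3 - <<'E'
from h import *
c=look(2);cv2.imwrite("pics/mid2.png",c["color"])
E
```

```text
time_s: 7.68
position: [459.1, 0.3, 69.3]
tool_rot: [180.0, 0.0, -6.5]
ft_force: [-0.2, -0.4, -0.3]
finger_gap: 50.2
grip_force: 0.0
7.675 [(103.19, 0.56, 0.8), (390.29, 0.54, 0.53)]
7.725 [(105.07, -0.02, 0.88), (104.64, 0.78, 0.55)]
tcp s,x rel pocket0 [82.9 -0.6] z 69.3 F along -0.04 [ 0.1 -0.1 -0.7] gap 50.0
```

```bash
python3 -m pendant '[[[50,0,-3.6,0,0],[50,0,-7.2,0,0],[50,0,-10.8,0,0],[50,0,-14.4,0,0],[50,0,-18,0,0],[50,0,-19.6,0,0],[50,0,-21.2,0,0],[50,0,-22.8,0,0],[50,0,-24.4,0,0],[50,0,-26,0,0],[50,0,-27.6,0,0],[50,0,-29.2,0,0]]]'
python3 - <<'E'
from h import *
c=look(3);cv2.imwrite("pics/mid3.png",c["color"])
E
```

```text
time_s: 9.28
position: [462.3, 29.2, 69.2]
tool_rot: [180.0, 0.0, -6.5]
ft_force: [0.1, 0.9, 0.0]
finger_gap: 49.8
grip_force: 0.0
9.275 [(133.25, 0.65, 0.84), (132.98, 0.91, 0.67)]
9.325 [(133.42, 0.16, 0.86), (132.78, 0.59, 0.63)]
9.375 [(133.32, 0.19, 0.85), (132.99, 0.95, 0.68)]
tcp s,x rel pocket0 [111.9  -0.8] z 69.3 F along 0.07 [-0.3  0.1 -0.5] gap 50.0
```

```bash
python3 -m pendant '[[[50,0,-7,0,0],[50,0,-14,0,0],[50,0,-20,0,0],[50,0,-20,0,0]]]'
python3 - <<'E'
from h import *
c=look(1);cv2.imwrite("pics/z.png",cv2.resize(c["color"][180:260,200:400],None,fx=4,fy=4,interpolation=cv2.INTER_CUBIC))
for t in("pointer","mark"):
    for r in nets.pinpoint("top",t)[:1]: print(t,r["xy"],r["p"],(at(CT,r["xy"],50 if t=="pointer" else 20)[:2]-PT)@TY)
E
```

```text
time_s: 9.93
position: [464.7, 49.6, 69.3]
tool_rot: [-180.0, -0.0, -6.5]
ft_force: [-0.1, -0.1, -0.5]
finger_gap: 50.0
grip_force: 0.0
9.925 [(133.34, 0.28, 0.76), (133.1, 0.83, 0.69)]
tcp s,x rel pocket0 [132.1  -0.9] z 69.3 F along 0.4 [ 1.   0.3 -0.5] gap 49.9
pointer [269.5, 210.4] 0.59 135.78363884604067
mark [269.7, 205.6] 0.59 140.02886597216008
```

View pics/z.png

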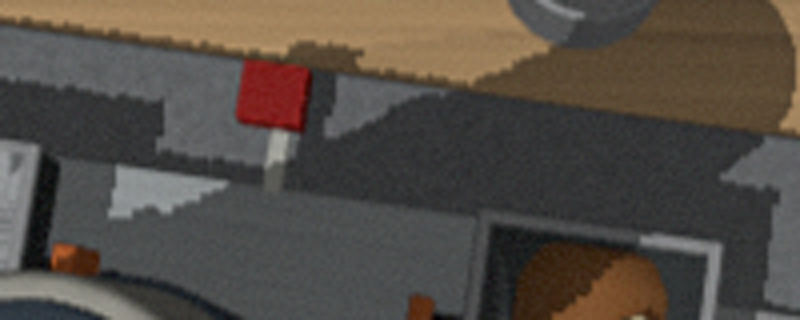

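The carriage stands still about 5–8 mm short of the mark's centre. In the picture the pointer at x≈281 lies within the block's near edge, 238–305. Now I'll lift clear.

```bash
python3 -m pendant '[[[50,0,0,-15,0],[50,0,0,-45,0],[50,0,0,-85,0],[50,0,0,-120,0],[50,0,0,-140,0],[50,0,0,-140,0],[50,0,0,-140,0],[50,0,0,-140,0],[50,0,0,-140,0],[50,0,0,-140,0],[50,0,0,-140,0],[50,0,0,-140,0]]]'; python3 -m pendant '[[[50,0,0,0,0],[50,0,0,0,0],[50,0,0,0,0],[50,0,0,0,0],[50,0,0,0,0],[50,0,0,0,0],[50,0,0,0,0],[50,0,0,0,0],[50,0,0,0,0],[50,0,0,0,0],[50,0,0,0,0],[50,0,0,0,0]]]';python3 - <<'E'
from h import *
c=look(2);cv2.imwrite("pics/end.png",cv2.resize(c["color"][180:260,200:400],None,fx=4,fy=4,interpolation=cv2.INTER_CUBIC))
s=camera("side");S=dict(s)
for t,z in(("pointer",50),("mark",20)):
    for n,k in(("top",c),("side",s)):
        for r in nets.pinpoint(n,t)[:1]: print(n,t,r["p"],(at(k,r["xy"],z)[:2]-PT)@TY)
E
```

```text
time_s: 11.58
position: [464.7, 49.0, 209.3]
tool_rot: [180.0, 0.0, -6.5]
ft_force: [0.0, -0.7, -0.1]
finger_gap: 49.8
grip_force: 0.0
time_s: 13.08
position: [464.7, 49.0, 209.3]
tool_rot: [180.0, 0.0, -6.5]
ft_force: [0.2, 0.8, 0.9]
finger_gap: 50.0
grip_force: 0.0
13.075 [(132.9, 0.35, 0.58), (132.9, 0.86, 0.65)]
13.125 [(132.91, 0.33, 0.58), (132.91, 0.86, 0.65)]
tcp s,x rel pocket0 [131.8  -0.8] z 209.3 F along 0.12 [ 0.1  0.1 -0.4] gap 49.7
top pointer 0.8 126.37999800582426
side pointer 0.86 135.7625531399084
top mark 0.83 143.4845918768197
side mark 0.91 146.02628026515464
```

View pics/end.png

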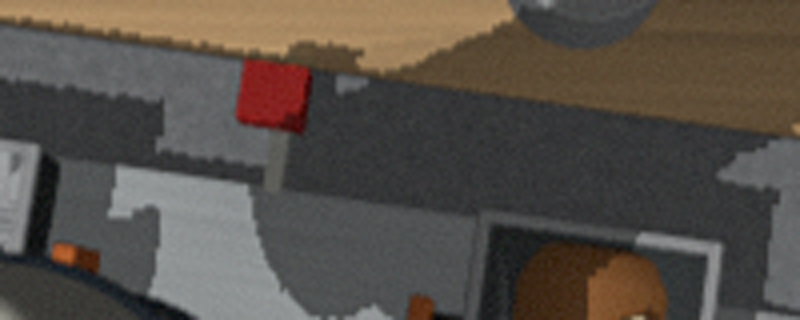

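The carriage hasn't moved for over 3.5 s. Taking the pointer's line in the picture up to the block's middle puts it about 5–8 mm short of centre, inside the ±15 mm. The gripper is clear at z=209, so I'm handing in.

```bash
python3 -c "
from bench import robot
print(robot.close_job())"
```

```text
the job is handed in; nothing more can be done
None
```

The job is handed in at about 13 s of robot time, and no verdict came back: the carriage stood still for over 3.5 s with its pointer about 5–8 mm short of the red mark's centre (±15 mm allowed), and the gripper was lifted clear.

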